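# Clamp a gift box in the ribbon-tying jig until the clutch clicks

## Task

Fix the gift box in the ribbon-tying jig: lift the end stop out of its notch and drop it fully into the notch that the arrow-shaped brass marker points at, then slide the gift box along the plate, without lifting it, until it is up against the stop. Then turn the clamp's crank clockwise until the jaw holds the box squarely against the fence and the clutch slips and clicks, and stop there: at least one click, no more than three. Leave the crank and the other things on the table alone after that.

Things in the scene. Friction and masses are not known exactly. Their poses are not given: they have to be found in the camera images.
- bed (a point): Ribbon-tying jig: fixed wooden plate 280x280x10 mm, may stand turned. Point on the plate's top; the plate's middle is 5 mm farther in x and 15 mm to the right. Its axes are the jig's: x away from the robot along the channel, y left, z up. Other entries give x, y from this point in mm along these axes, and heights over the table. The channel for the box runs along x between fence and jaw.
- fence (a point): Point on the top edge of the fence's face, the left wall of the channel: face at y = +45, x from -130 to 125, top 45 high, 10 mm thick. Axes as the jig's.
- rack (a point): Middle notch of the metal rack that runs along x left of the fence at y = +85 (16 mm thick, top 42 high, x -15 to 125). Three open-topped notches, 16 mm wide and 14 deep, at x = 15, 55 and 95. The point is at the notch's mouth. Axes as the jig's.
- stop_grip (a point): End stop: point in its wooden grip (30 mm in x, 20 in y), 18 mm under the grip's top, straight above its key; 80 high when seated. It rides on guides: lifts straight up and slides along the rack; 0.2 kg, falls by its own weight. Its key, 11 mm wide, sits 13 mm deep in a notch and locks it. Starts in the notch nearest the robot. Lift 18 to 30 mm, slide, lower.
- stop_face (a point): Centre of the near face of the stop's upright plate, which stands across the channel: y from -8 to 44, 14 to 52 high when seated. It moves with the stop and lies 5 mm nearer the robot than the key. Axes as the jig's.
- stop_slide (a joint): travel of the end stop along the rack, m: 0, 0.040, 0.080 are the three notches, growing away from the robot (2 to 3 mm play in a notch)
- stop_lift (a joint): lift of the end stop, m: 0 fully down in a notch, about 0.013 with its key on top of the rack, at most 0.035
- mark_arrow: Flat brass arrow, about 30 mm long and 25 wide, on a post fixed to the plate just left of the rack, 49 mm high over the table; its head points at the rack, to -y. It stands at the middle or the far notch. Origin at its foot at the x of that notch, y = 105; axes as the jig's.
- mark_round: The other brass marker, a flat disc of 28 mm diameter on a post, at the other of those two notches. Origin and axes likewise.
- box_center (a point): Wrapped gift box with a ribbon cross, 62x62 mm, 55 mm high, 0.08 to 0.15 kg; the point is its centre, half-way up. It starts on the plate at the near, open end of the channel, up to 0.2 rad askew; its x axis points roughly along the jig's x.
- gift_box: the same gift box; origin under its centre, same axes
- jaw_face (a point): Centre of the face of the clamp's jaw, a wooden bar 100 mm long in x (x from -10 to 90), 12 thick, 12 to 47 high. Its near end has a slanted lead-in 25 mm long. It faces the fence; open it lies at y = -50, and moves to +y, parallel to itself. Axes as the jig's.
- jaw (a joint): travel of the jaw toward the fence, m: 0 open (95 mm between jaw and fence), 0.033 when the gift box is clamped square, at most 0.040
- crank_axis (a point): On the vertical axis of the clamp's crank, 85 high, at x = 40, y = -115, over a grey housing 80x62 mm, 45 high. Turned clockwise from above the crank closes the jaw by 14 mm a radian (about 2.35 rad to the box); this takes about 2 N at the peg. The jaw stays where it is when the peg is let go.
- crank_peg (a point): Middle of the wooden upright peg, free to spin, at the end of the crank arm: 15 mm diameter, clear from 71 to 111 high; the point is 92 high, 55 mm from the crank's axis. The arm's top is 71 high. The peg starts about 60 degrees anticlockwise (from above) of the jig's x direction, and can be pushed round.
- clutch (a joint): slip of the crank's torque-limiting clutch, rad; 0 at the start, positive clockwise from above. When the jaw meets resistance the clutch slips at about 7 N at the peg: the crank turns on, the jaw stands still, and a spring ball clicks every 0.52 rad, at slip 0.26, 0.79, 1.31, 1.83.
- tin: Bystander, to be left alone: round dark cocoa tin, 68 mm diameter, 91 tall; origin under its centre.
- tape: Bystander, to be left alone: roll of tape lying flat, 77 mm diameter, 19 tall; origin under its centre.
- mallet: Bystander, to be left alone: beech mallet, 189 mm long, lying down; origin under its middle.
- stamp: Bystander, to be left alone: wooden date stamp standing on the jig's plate, 30x50x68 mm; origin under its centre.
- pad: Bystander, to be left alone: order pad, 100x70x10 mm; origin under its centre.
- scoop: Bystander, to be left alone: brass scoop, 177 mm long, lying; origin under its middle.
Not all that is in view belongs to the job. What is shaped like the gift_box but blue or grey is not meant.

How it is judged:
By the outcome, as a careful person would: the job done as asked, in the order asked, and still so for the second after the job is handed in, with the robot touching nothing.
It also fails if it takes over 72 s, if anything falls off the work surface, if the arm or the gripper's body presses on something with over 40 N, if the wrist force passes 120 N, or if a joint passes its speed limit or range.

## Robot

A 6-joint arm with a two-finger parallel gripper is mounted at the origin on a cart in front of the work surface, level with it; the furniture and walls round the work are solid. World frame = base frame: x ahead of the robot, y to its left, z up, the work surface at z = 0. Lengths are in m, angles in rad, forces in N, time in s.
With the tool pointing down it reaches from about 0.325 to 0.9 m from the base axis. Payload 6.1 kg.
Tool frame: the origin (TCP) lies where the fingers leave the gripper's body, on its centre line; the fingertips stand 70 mm ahead of it and the grasp point (between the pads) lies 51 mm ahead of it; z points along the fingers, y is the direction in which the jaws open and shut (so a half turn about z gives the same grasp; the last joint's range is limited). The gripper opens to 87 mm and grips with 3 to 60 N. Pads are 19 mm wide; open, the fingers measure 117 mm over their backs; the gripper's body (75 mm by 190 mm) begins 51 mm behind the grasp point.
Start: joints at [1.134, 0.22, 1.526, -0, 1.395, -0.126], TCP at [0.191, 0.595, 0.292] pointing down, gripper open.
Joint ranges: [-2.98, 2.98], [-0.91, 2.08], [0.09, 2.57], [-1.24, 4.39], [0.2, 2.65], [-2.68, 2.68]. Speed limits (rad/s): [2.57, 2.57, 3.01, 3.14, 3.14, 3.14].

## Interface

Orientations are given as a unit quaternion [w, x, y, z].
In Python, from rig import env gives the robot as it stands.
- The arm moves only by the shell command python3 -m creep 'ROWS'. ROWS is JSON, a list that holds one entry, the list of rows, each a list of 7 numbers: the opening, from 0 (shut) to 1 (fully open), then the shift along the tool's x, y, z in cm, then the turn, a rotation vector about the tool's x, y, z in degrees. In form: [[[claw, tx, ty, tz, rx, ry, rz], ...]]. A call has exactly 10 rows; each row is the pose to reach, as a shift and turn from the pose commanded when the call began, along the tool's axes at that moment; what a row does not reach only later rows make up. A row lasts 1/10 s, in which the tool goes at most 50 mm and 8.59 degrees, less where a joint would pass 70% of its speed; a pose out of reach is approached as far as the arm can. A call with a gripper value outside its range is refused whole. The fingers move at their own pace and stop on an object; the grip force is fixed at half the most. Time passes only in rows, so rows that repeat a pose let the fingers close, or fill a call up. It gives the time, the measured TCP pose, the force and the opening at its end, in the units of the state.
- env.get_obs(): the state, without advancing time (a new reading comes with each control period).
- env.camera(name): name is "side" or "top"; returns the picture (420x560x3 uint8, blue, green, red); there is no depth.
- env.camera_params(name): a dict with "fx", "fy", "cx", "cy" (pixels), "k1" (the pictures are not rectified: a ray, as slopes to the right and down, at radius r is drawn at 1 + k1 r^2 times it, then the intrinsics apply), "world_from_camera" (4x4, takes a point from camera to world coordinates). Camera axes: x right, y down, z forward; pixel columns grow to the right and rows downward; lengths in m; the calibration is good to about 2 mm. A picture is of the moment at which its call begins. camera_params takes no time and is no camera call.
- env.finish_job(): hands the job in, once; it reports no verdict.
The state is a dict: "t": time; "joint_positions": joint angles; "joint_velocities": joint speeds; "tau": joint torques, N m; "ee_pos": TCP position; "tcp_rot": TCP orientation; "contact_force": force on the tool from outside, world axes, zero at the start; "wrist_torque": the same for the moment, N m; "width": finger opening in m.
Only numpy, scipy, OpenCV 4.12 (cv2) and the standard library are available. Lean on these libraries where they do the work, as an engineer would, in place of code of your own. Each camera call takes 0.05 s, during which the arm holds its last target.

## Working session

There is one attempt and no reset: what is moved stays moved. The work goes in short steps, Python scripts to look and compute and a shell command to move; the robot and the scene stay as the last step left them, time stands still between calls to the robot, and variables do not carry over. Pictures are saved under pics/ and viewed, and the job is handed in when it is done.

```bash
ls; mkdir -p pics; python3 - <<'E'
from rig import env
import cv2
for n in("top","side"):
    cv2.imwrite(f"pics/{n}0.png",env.camera(n)); p=env.camera_params(n); print(n,p)
print(env.get_obs())
E
```

```text
pics
top {'fx': 471.3096592937383, 'fy': 471.3096592937383, 'cx': 277.9252658014535, 'cy': 199.71402019841133, 'k1': -0.04740713035030174, 'world_from_camera': array([[-0.01129709, -0.99546239,  0.09448285,  0.42770281],
       [-0.99971849,  0.01321566,  0.01970499,  0.02966239],
       [-0.02086423, -0.09423364, -0.99533145,  1.74069832],
       [ 0.        ,  0.        ,  0.        ,  1.        ]])}
side {'fx': 395.1231846973469, 'fy': 395.1231846973469, 'cx': 277.36151240727196, 'cy': 208.82189124690592, 'k1': 0.013825302933953627, 'world_from_camera': array([[-0.99319576, -0.07148217,  0.09193739,  0.45496634],
       [-0.115558  ,  0.50703388, -0.8541446 ,  1.04074337],
       [ 0.01444074, -0.85895689, -0.51184424,  0.6679248 ],
       [ 0.        ,  0.        ,  0.        ,  1.        ]])}
{'t': 0.1, 'joint_positions': array([ 1.13389610e+00,  2.21160264e-01,  1.52753026e+00, -2.74906497e-05,
        1.39468048e+00, -1.26108801e-01]), 'joint_velocities': array([-1.39915167e-03,  1.14822231e-05, -2.42021880e-03, -1.13121608e-03,
       -1.84551820e-03,  4.47556115e-04]), 'tau': array([ 1.71490181e-03, -4.95944202e+01, -3.88521194e+01,  7.02187582e-02,
        5.13556239e-02, -8.72015539e-05]), 'ee_pos': array([0.19095776, 0.59464357, 0.29122072]), 'tcp_rot': array([-2.34015617e-04,  1.54768605e-01,  9.87950347e-01, -8.57933437e-04]), 'contact_force': array([-1.2327826 ,  0.68417519, -0.16739747]), 'wrist_torque': array([ 0.01089752,  0.02323537, -0.01151292]), 'width': 0.08724031935318911}
```

View pics/top0.png

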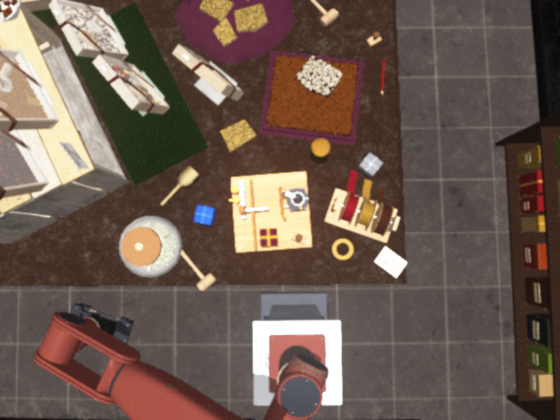

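View pics/side0.png

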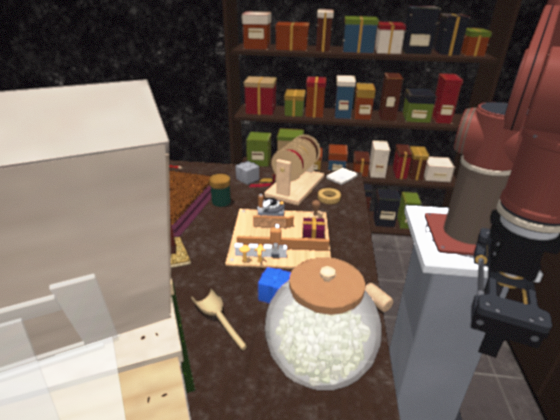

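```bash
python3 - <<'E'
import cv2
a=cv2.imread("pics/top0.png"); cv2.imwrite("pics/topz.png",cv2.resize(a[130:290,190:350],None,fx=3.7,fy=3.7,interpolation=cv2.INTER_CUBIC))
a=cv2.imread("pics/side0.png"); cv2.imwrite("pics/sidez.png",cv2.resize(a[140:340,170:420],None,fx=3,fy=3,interpolation=cv2.INTER_CUBIC))
E
```

```text
(no output)
```

View pics/topz.png

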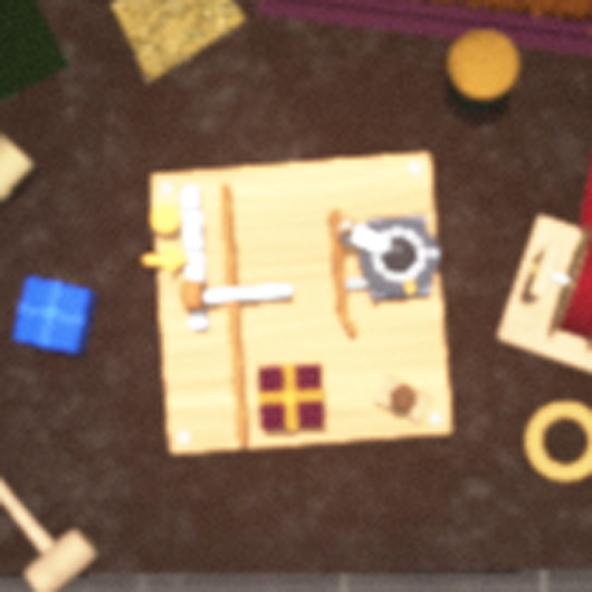

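View pics/sidez.png

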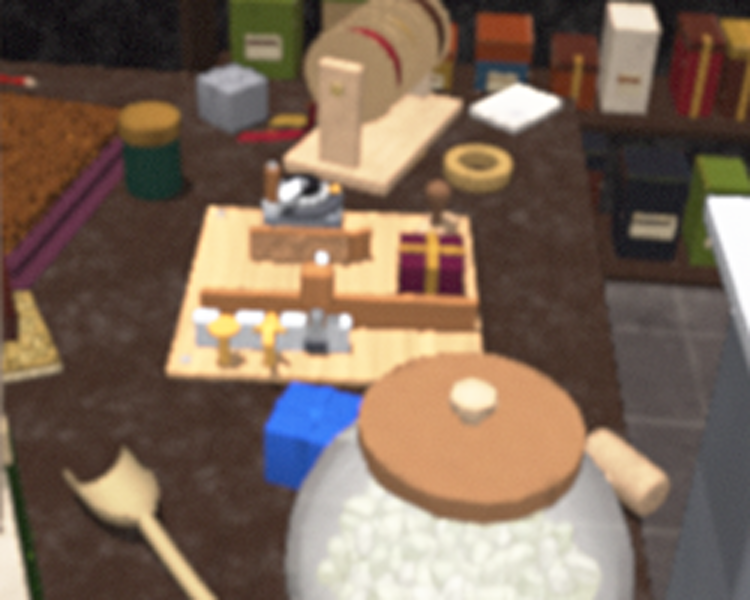

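The top view (crop offset 190,130, scale 3.7) shows the plate at about 4° turn. The arrow, at crop (165,258), marks the middle notch. The disc, at crop (163,218), marks the far one. The stop sits in the near notch, the gift box is at crop (291,398), the peg at about (337,216), and the stamp at (403,398).

```bash
cat > h.py <<'E'
import numpy as np, cv2
from rig import env
def ray(n,uv):
    p=env.camera_params(n);K=np.array([[p['fx'],0,p['cx']],[0,p['fy'],p['cy']],[0,0,1]])
    q=cv2.undistortPoints(np.array(uv,float).reshape(-1,1,2),K,np.array([p['k1'],0,0,0,0.]))[:,0]
    T=p['world_from_camera'];d=np.c_[q,np.ones(len(q))]@T[:3,:3].T
    return T[:3,3],d
def onz(n,uv,z):
    o,d=ray(n,uv);s=(z-o[2])/d[:,2];return o+s[:,None]*d
def proj(n,X):
    p=env.camera_params(n);K=np.array([[p['fx'],0,p['cx']],[0,p['fy'],p['cy']],[0,0,1]])
    M=np.linalg.inv(p['world_from_camera'])
    r,_=cv2.Rodrigues(M[:3,:3]);return cv2.projectPoints(np.array(X,float).reshape(-1,1,3),r,M[:3,3],K,np.array([p['k1'],0,0,0,0.]))[0][:,0]
def tri(ua,ub):
    o1,d1=ray("top",[ua]);o2,d2=ray("side",[ub]);d1=d1[0];d2=d2[0]
    s=np.linalg.lstsq(np.c_[d1,-d2],o2-o1,rcond=None)[0]
    a=o1+s[0]*d1;b=o2+s[1]*d2;return (a+b)/2,np.linalg.norm(a-b)
E
python3 - <<'E'
from h import *
a=cv2.imread("pics/top0.png");hsv=cv2.cvtColor(a,cv2.COLOR_BGR2HSV)
m=cv2.inRange(a,(90,130,150),(255,255,255));m[:,:225]=0;m[:,318:]=0;m[:165]=0;m[258:]=0
m=cv2.morphologyEx(m,cv2.MORPH_CLOSE,np.ones((3,3)))
cs=max(cv2.findContours(m,cv2.RETR_EXTERNAL,cv2.CHAIN_APPROX_NONE)[0],key=cv2.contourArea)
h=cv2.convexHull(cs)[:,0].astype(float)
w=onz("top",h,0.010)[:,:2]
(c,s,ang)=cv2.minAreaRect((w*1000).astype(np.float32));print(c,s,ang)
# zoomed corners by eye
Z=np.array([[150,175],[430,152],[452,433],[170,453]])/3.7+[190,130]-0.36
W=onz("top",Z,0.010);print(W,W.mean(0)); print(np.degrees(np.arctan2(*(W[0]-W[3])[[1,0]])),np.degrees(np.arctan2(*(W[1]-W[0])[[0,1]])))
cv2.imwrite("pics/m.png",m)
# red box mask
m2=cv2.inRange(hsv,(165,80,30),(180,255,130))|cv2.inRange(hsv,(0,120,30),(6,255,130))
m2[:225]=0;m2[250:]=0;m2[:,255:]&=255;m2[:,:255]=0;m2[:,282:]=0
m2=cv2.morphologyEx(m2,cv2.MORPH_CLOSE,np.ones((7,7)))
ys,xs=np.nonzero(m2);print(xs.min(),xs.max(),ys.min(),ys.max())
c2=max(cv2.findContours(m2,cv2.RETR_EXTERNAL,cv2.CHAIN_APPROX_NONE)[0],key=cv2.contourArea)[:,0].astype(float)
print("box",cv2.minAreaRect((onz("top",c2,0.065)[:,:2]*1000).astype(np.float32)))
E
```

```text
(549.8455810546875, 95.67476654052734) (284.3536682128906, 292.2064514160156) 3.746961832046509
[[ 0.67936867  0.24042903  0.01      ]
 [ 0.6985841  -0.04086471  0.01      ]
 [ 0.41812039 -0.05786264  0.01      ]
 [ 0.40150642  0.22113737  0.01      ]] [0.5493949  0.09070976 0.01      ]
3.9716060164607505 176.09214398540098
262 265 243 244
box ((431.55303955078125, 115.74446868896484), (10.645370483398438, 3.532735824584961), 89.3658676147461)
```

```bash
cat >> h.py <<'E'
TH=np.radians(3.9)
R=np.array([[np.cos(TH),-np.sin(TH)],[np.sin(TH),np.cos(TH)]])
BED=np.array([0.5494,0.0907])-R@np.array([.005,-.015])
def J(x,y,z): # jig mm -> world
    return np.r_[BED+R@np.array([x,y])/1000,z/1000]
def inv(w): return R.T@(np.array(w)[:2]-BED)*1000
E
cat > ov.py <<'E'
from h import *
import sys
def ov(n,f,out,pts,box,k):
    a=cv2.imread(f) if isinstance(f,str) else f
    x0,y0,x1,y1=box
    b=cv2.resize(a[y0:y1,x0:x1],None,fx=k,fy=k,interpolation=cv2.INTER_CUBIC)
    for u,v in proj(n,pts): cv2.drawMarker(b,(int((u-x0+.5)*k),int((v-y0+.5)*k)),(255,0,255),cv2.MARKER_CROSS,9,1)
    cv2.imwrite(out,b)
E
python3 - <<'E'
from ov import *
P=[J(x,y,10) for x in(-135,145) for y in(-155,125)]
P+=[J(x,y,45) for x in(-130,125) for y in(45,55)]+[J(x,y,42) for x in(-15,125) for y in(77,93)]
P+=[J(15+dx,85+dy,98) for dx in(-15,15) for dy in(-10,10)]
P+=[J(55,105,49),J(95,105,49),J(40,-115,85),J(-10,-50,47),J(90,-50,47),J(40+55*.5,-115+55*.866,111)]
ov("top","pics/top0.png","pics/o1.png",P,(190,130,350,290),3.7)
ov("side","pics/side0.png","pics/o2.png",P,(170,140,420,340),3)
E
```

```text
(no output)
```

View pics/o1.png

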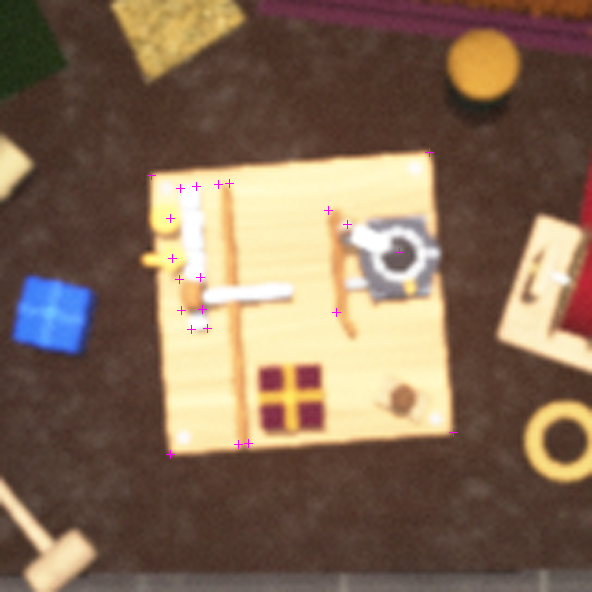

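View pics/o2.png

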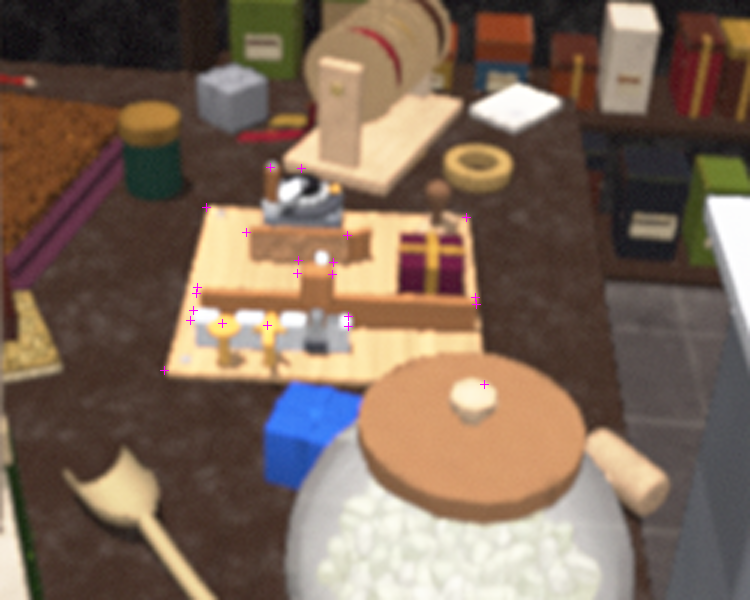

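```bash
python3 - <<'E'
from ov import *
ov("top","pics/top0.png","pics/z1.png",[J(0,0,-2000)],(226,168,318,258),6.4)
ov("side","pics/side0.png","pics/z2.png",[J(0,0,-2000)],(222,188,334,272),7)
E
```

```text
(no output)
```

View pics/z1.png

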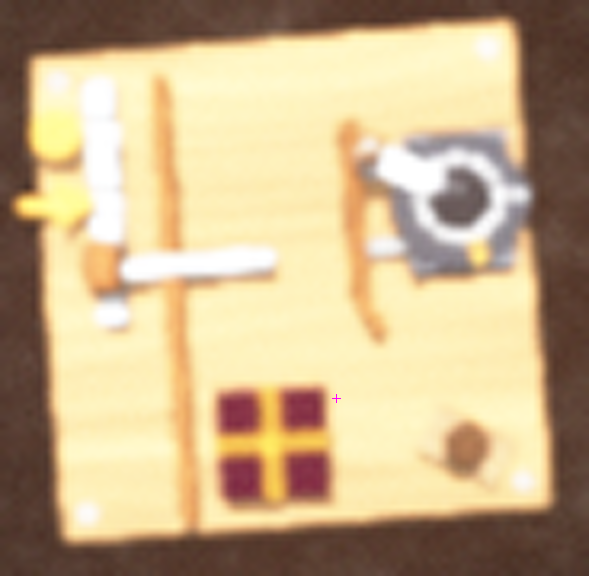

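View pics/z2.png

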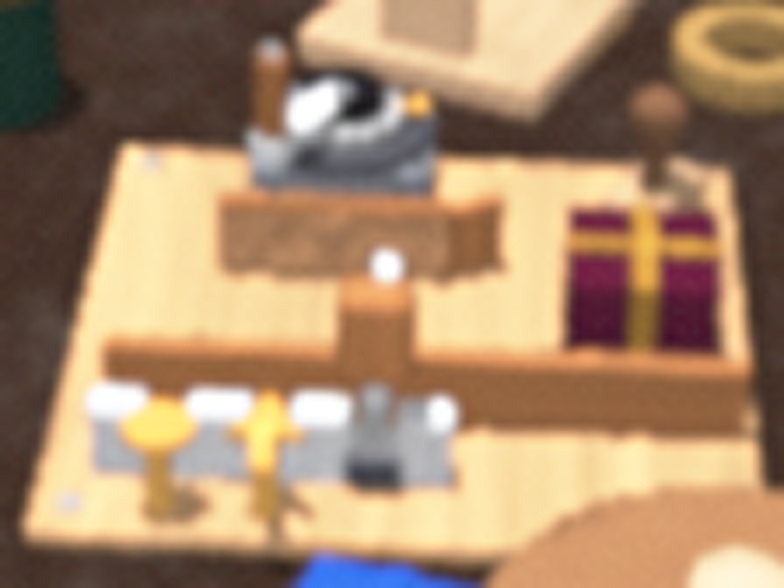

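```bash
python3 - <<'E'
from h import *
from scipy.optimize import least_squares
T=[(145,125,10,31,58),(145,-155,10,514,18),(-135,-155,10,552,508),(-135,125,10,64,544),(125,50,45,161,78),(-130,50,45,191,528),(125,85,42,98,78),(-15,85,42,112,328),(95,105,49,55,135),(15,85,98,102,267),(40,-115,80,460,198),(90,-56,47,348,122)]
S=[(145,-155,10,120,145),(-135,-155,10,736,166),(145,125,10,25,545),(125,55,45,104,353),(-130,55,45,750,372),(125,93,42,88,418),(-15,93,42,456,428),(15,85,98,377,293),(95,105,49,157,425),(90,-50,47,220,205)]
T=np.array(T,float);S=np.array(S,float)
tu=T[:,3:]/6.4+[226,168]-.5;su=S[:,3:]/7+[222,188]-.5
def W(p,A):
    c,s=np.cos(p[2]),np.sin(p[2]);return np.c_[A[:,:2]/1000@np.array([[c,-s],[s,c]]).T+p[:2],A[:,2]/1000]
def res(p,w=(1,1)): return np.r_[(w[0]*(proj("top",W(p,T))-tu)).ravel(),(w[1]*(proj("side",W(p,S))-su)).ravel()]
for w in((1,1),(1,0),(0,1)):
    r=least_squares(lambda p:res(p,w),[.545,.105,.068],loss="soft_l1",f_scale=.5);print(w,r.x,np.degrees(r.x[2]))
    print(res(r.x).reshape(-1,2).round(1).tolist())
E
```

```text
(1, 1) [0.5417389  0.10556986 0.06721201] 3.85096466723301
[[-0.1, 0.7], [-0.4, 0.9], [0.1, -0.0], [0.1, 0.4], [-0.6, 0.0], [-0.1, 0.0], [-0.3, 0.9], [0.3, 0.1], [1.3, 0.4], [-0.3, 0.3], [0.0, -0.1], [-0.0, 0.2], [0.2, 0.7], [-1.2, 0.9], [-0.3, -2.2], [-0.8, -0.6], [0.3, 0.4], [-0.5, -0.8], [-0.5, -0.1], [-0.1, -0.5], [0.3, -0.8], [-0.7, 0.2]]
(1, 0) [0.54263534 0.10541597 0.06364178] 3.6464052211120928
[[0.1, 0.4], [-0.2, 0.8], [0.1, -0.1], [-0.0, -0.0], [-0.5, -0.3], [-0.2, -0.3], [-0.1, 0.6], [0.3, -0.2], [1.5, 0.0], [-0.2, -0.1], [0.1, -0.3], [0.1, 0.0], [0.1, 0.6], [-1.3, 1.0], [-0.8, -2.4], [-1.2, -0.7], [-0.1, 0.5], [-0.9, -0.9], [-0.9, -0.1], [-0.5, -0.6], [-0.2, -0.9], [-0.9, 0.1]]
(0, 1) [0.54090021 0.10667799 0.07174418] 4.1106386401456145
[[-0.5, 1.1], [-0.8, 0.9], [-0.0, 0.0], [-0.1, 0.7], [-1.1, 0.3], [-0.3, 0.3], [-0.7, 1.2], [-0.0, 0.5], [0.9, 0.7], [-0.6, 0.6], [-0.3, -0.0], [-0.5, 0.4], [0.1, 1.0], [-1.2, 1.0], [0.1, -1.7], [-0.6, -0.2], [0.7, 0.6], [-0.2, -0.4], [-0.0, 0.2], [0.3, -0.2], [0.7, -0.4], [-0.6, 0.5]]
```

```bash
sed -i 's/^TH=.*/TH=np.radians(3.85)/; s/^BED=.*/BED=np.array([0.542,0.1056])/' h.py
cat >> h.py <<'E'
from scipy.spatial.transform import Rotation as Ro
def to(p,yaw_deg):
    "TCP target world p (m), tool y axis at world yaw; print shift cm & turn deg in tool frame"
    o=env.get_obs();q=o['tcp_rot'];Rc=Ro.from_quat([q[1],q[2],q[3],q[0]])
    y=np.radians(yaw_deg);yy=np.array([np.cos(y),np.sin(y),0]);z=np.array([0,0,-1.]);M=np.c_[np.cross(yy,z),yy,z]
    Rt=Ro.from_matrix(M)
    print("shift cm",(Rc.inv().apply(np.array(p)-o['ee_pos'])*100).round(2),"turn",np.degrees((Rc.inv()*Rt).as_rotvec()).round(2),"cur",o['ee_pos'].round(4))
def st():
    o=env.get_obs();print("t",round(o['t'],2),"jig",inv(o['ee_pos']).round(1),"z",round(o['ee_pos'][2]*1000,1),"F",o['contact_force'].round(1),"Fjig",(R.T@o['contact_force'][:2]).round(1),"w",round(o['width']*1000,1),"q",o['joint_positions'].round(2))
E
python3 - <<'E'
from h import *
print(tri((138,243),(328,272)))
q=env.get_obs()
p=J(15,85,0); print("grip",p)
to([p[0],p[1],.24],3.85)
p=onz("top",[[291/3.7+190-.5+.0,398/3.7+130-.5]],.065)[0];print("box",inv(p))
# box edges top: corners z1
Z=np.array([[217,392],[325,389],[329,499],[221,502]])/6.4+[226,168]-.5
W=onz("top",Z,.065);print([inv(w).round(1) for w in W], inv(W.mean(0)))
E
```

```text
(array([0.43020737, 0.51195284, 0.23374313]), np.float64(0.013140956499208307))
grip [0.55125886 0.19141535 0.        ]
shift cm [-46.64 -27.36   5.16] turn [-1.000e-01  5.000e-02  6.834e+01] cur [0.191  0.5946 0.2912]
box [-88.13128445  -0.64944265]
[array([-56.3,  28.1]), array([-59.4, -31.9]), array([-120.2,  -29.3]), array([-117.1,   30.5])] [-88.23594071  -0.65465654]
```

```bash
python3 -m creep '[[[1,-3,-2,-5,0,0,5],[1,-7,-4,-7,0,0,12],[1,-11,-6.5,-7,0,0,20],[1,-15,-9,-7,0,0,27],[1,-19,-11,-7,0,0,35],[1,-23,-13.5,-7,0,0,42],[1,-27,-16,-7,0,0,49],[1,-31,-18,-5,0,0,56],[1,-35,-20.5,-3,0,0,63],[1,-39,-23,0,0,0,68.3]]]' && python3 -c "
from h import *
st();p=J(15,85,0);to([p[0],p[1],.200],3.85)"
```

```text
t: 1.1
ee_pos: [0.4897, 0.2597, 0.2962]
tcp_rot: [0.001, 0.685, 0.729, 0.001]
contact_force: [0.8, 0.7, 0.1]
width: 0.087
t 1.1 jig [-41.8 157.3] z 296.2 F [0.8 0.7 0.1] Fjig [0.9 0.6] w 87.0 q [ 0.35  0.05  1.71 -0.    1.38  0.28]
shift cm [-7.21  5.69  9.63] turn [ 0.13 -0.03 -0.25] cur [0.4897 0.2597 0.2962]
```

```bash
python3 -m creep '[[[1,-3,2.5,3,0.1,0,-0.2],[1,-6,4.5,6,0.1,0,-0.2],[1,-7.2,5.7,9,0.1,0,-0.2],[1,-7.2,5.7,12,0.1,0,-0.2],[1,-7.2,5.7,14.5,0.1,0,-0.2],[1,-7.2,5.7,16,0.1,0,-0.2],[1,-7.2,5.7,16.5,0.1,0,-0.2],[1,-7.2,5.7,16.5,0.1,0,-0.2],[1,-7.2,5.7,16.5,0.1,0,-0.2],[1,-7.2,5.7,16.5,0.1,0,-0.2]]]' && python3 - <<'E'
from h import *
st();p=J(15,85,0);to([p[0],p[1],.131],3.85)
a=env.camera("side");cv2.imwrite("pics/s1.png",cv2.resize(a[150:290,200:380],None,fx=4,fy=4))
E
```

```text
t: 2.1
ee_pos: [0.551, 0.1938, 0.1328]
tcp_rot: [0.0, 0.681, 0.732, 0.001]
contact_force: [-0.1, 0.3, -1.1]
width: 0.0868
t 2.1 jig [14.9 87.4] z 132.8 F [-0.1  0.3 -1.1] Fjig [-0.1  0.3] w 86.8 q [0.2  0.29 1.76 0.   1.09 0.13]
shift cm [-0.24  0.01  0.18] turn [ 0.07 -0.02  0.26] cur [0.551  0.1938 0.1328]
```

View pics/s1.png

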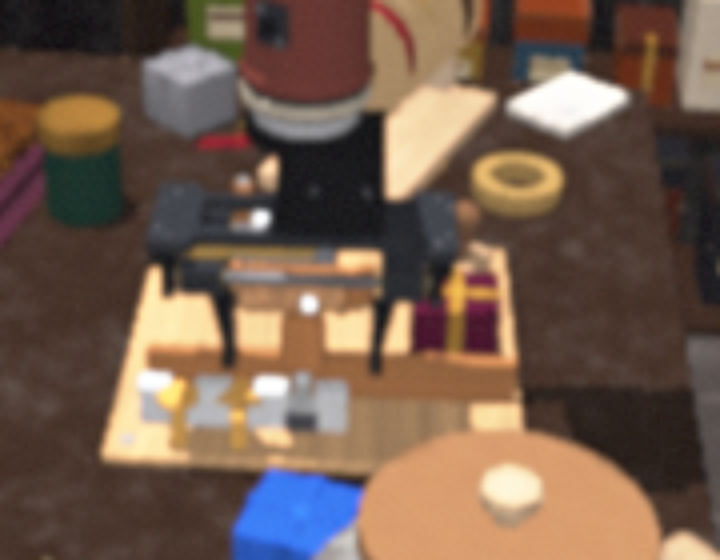

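The fingers straddle the grip (about 305,340) in the side view. Next I close on it, then lift.

```bash
python3 -m creep '[[[1,-0.2,0,0.2,0,0,0],[0,-0.2,0,0.2,0,0,0],[0,-0.2,0,0.2,0,0,0],[0,-0.2,0,0.2,0,0,0],[0,-0.2,0,0.2,0,0,0],[0,-0.2,0,0.2,0,0,0],[0,-0.2,0,0.2,0,0,0],[0,-0.2,0,0.2,0,0,0],[0,-0.2,0,0.2,0,0,0],[0,-0.2,0,0.2,0,0,0]]]' && python3 -c "
from h import *
st()"
```

```text
t: 3.15
ee_pos: [0.5502, 0.1914, 0.1291]
tcp_rot: [-0.001, 0.681, 0.732, -0.001]
contact_force: [-0.1, 0.8, 0.6]
width: 0.0297
t 3.15 jig [13.9 85.1] z 129.1 F [-0.1  0.8  0.6] Fjig [-0.   0.8] w 29.7 q [0.2  0.29 1.77 0.   1.08 0.13]
```

```bash
python3 -m creep '[[[0,0,0,-0.6,0,0,0],[0,0,0,-1.2,0,0,0],[0,0,0,-1.8,0,0,0],[0,0,0,-2.4,0,0,0],[0,0,0,-2.4,0,0,0],[0,0,0.5,-2.4,0,0,0],[0,0,1.2,-2.4,0,0,0],[0,0,1.9,-2.4,0,0,0],[0,0,2,-2.4,0,0,0],[0,0,2,-2.4,0,0,0]]]' && python3 -c "
from h import *
st()"
```

```text
t: 4.15
ee_pos: [0.5706, 0.1928, 0.1528]
tcp_rot: [-0.001, 0.681, 0.732, -0.001]
contact_force: [0.2, -0.5, -0.3]
width: 0.0295
t 4.15 jig [34.4 85.1] z 152.8 F [ 0.2 -0.5 -0.3] Fjig [ 0.1 -0.6] w 29.5 q [0.19 0.3  1.7  0.   1.14 0.12]
```

```bash
python3 -m creep '[[[0,0,0.7,0,0,0,0],[0,0,1.4,0,0,0,0],[0,0,1.9,0,0,0,0],[0,0,2,0,0,0,0],[0,0,2,0,0,0,0],[0,0,2,0,0,0,0],[0,0,2,0,0,0,0],[0,0,2,0,0,0,0],[0,0,2,0,0,0,0],[0,0,2,0,0,0,0]]]' && python3 - <<'E'
from h import *
st()
a=env.camera("side");cv2.imwrite("pics/s2.png",cv2.resize(a[150:290,200:380],None,fx=4,fy=4))
E
```

```text
t: 5.15
ee_pos: [0.59, 0.1942, 0.153]
tcp_rot: [-0.001, 0.681, 0.732, -0.001]
contact_force: [0.5, -1.9, -1.1]
width: 0.0297
t 5.15 jig [53.9 85.2] z 153.0 F [ 0.5 -1.9 -1.1] Fjig [ 0.4 -2. ] w 29.7 q [0.19 0.34 1.65 0.   1.15 0.12]
```

View pics/s2.png

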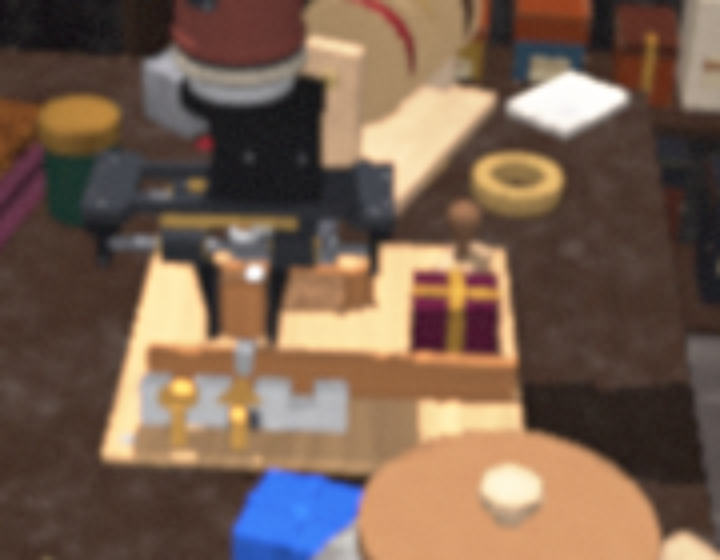

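The stop is lifted and lined up behind the arrow (240,395). Next I lower it.

```bash
python3 -m creep '[[[0,0,0,0.5,0,0,0],[0,0,0,1.0,0,0,0],[0,0,0,1.5,0,0,0],[0,0,0,2,0,0,0],[0,0,0,2.4,0,0,0],[0,0,0,2.4,0,0,0],[0,0,0,2.4,0,0,0],[0,0,0,2.4,0,0,0],[0,0,0,2.4,0,0,0],[0,0,0,2.4,0,0,0]]]' && python3 -c "
from h import *
st()"
```

```text
t: 6.2
ee_pos: [0.5901, 0.1943, 0.129]
tcp_rot: [-0.001, 0.681, 0.732, -0.001]
contact_force: [0.3, -2.5, 0.3]
width: 0.0295
t 6.2 jig [53.9 85.2] z 129.0 F [ 0.3 -2.5  0.3] Fjig [ 0.1 -2.5] w 29.5 q [0.19 0.37 1.66 0.   1.11 0.12]
```

```bash
python3 -m creep '[[[0.5,0,0,0,0,0,0],[0.6,0,0,0,0,0,0],[0.6,0,0,-1.5,0,0,0],[0.6,0,0,-4,0,0,0],[0.6,0,-2,-8,0,0,-5],[0.6,1,-5,-9,0,0,-13],[0.6,2,-8,-9,0,0,-21],[0.6,3,-11,-9,0,0,-29],[0.6,4,-14,-9,0,0,-37],[0.6,5,-17,-9,0,0,-45]]]' && python3 - <<'E'
from h import *
st();p=J(-155,-.7,0);to([p[0],p[1],.20],93.85)
E
```

```text
t: 7.2
ee_pos: [0.416, 0.2325, 0.2205]
tcp_rot: [-0.0, 0.347, 0.938, 0.0]
contact_force: [0.4, 0.6, 0.7]
width: 0.0521
t 7.2 jig [-117.2  135.1] z 220.5 F [0.4 0.6 0.7] Fjig [0.5 0.5] w 52.1 q [ 0.34 -0.07  1.98  0.    1.24 -0.52]
shift cm [ -6.81 -12.34   2.04] turn [ 4.000e-02 -4.000e-02 -4.443e+01] cur [0.416  0.2325 0.2205]
```

```bash
python3 -m creep '[[[0.45,-1,-2,0,0,0,-7],[0.45,-2,-5,0,0,0,-15],[0.45,-3.5,-8,0,0,0,-23],[0.45,-5,-10,0,0,0,-31],[0.45,-6,-12,0,0,0,-39],[0.45,-6.8,-12.3,1,0,0,-44.4],[0.45,-6.8,-12.3,2,0,0,-44.4],[0.45,-6.8,-12.3,2,0,0,-44.4],[0.45,-6.8,-12.3,2,0,0,-44.4],[0.45,-6.8,-12.3,2,0,0,-44.4]]]' && python3 - <<'E'
from ov import *
st();p=J(-155,-.7,0);to([p[0],p[1],.100],93.85)
ov("top",env.camera("top"),"pics/t3.png",[J(55,85,98),J(50,-8,52),J(50,44,52)],(226,168,318,258),6.4)
ov("side",env.camera("side"),"pics/s3.png",[J(55,85,98),J(50,-8,52),J(50,44,52)],(222,188,334,272),7)
E
```

```text
t: 8.2
ee_pos: [0.3879, 0.0951, 0.1997]
tcp_rot: [-0.001, -0.03, 1.0, 0.0]
contact_force: [-0.1, 0.4, 0.2]
width: 0.0391
t 8.2 jig [-1.544e+02 -1.000e-01] z 199.7 F [-0.1  0.4  0.2] Fjig [-0.1  0.4] w 39.1 q [ 0.04 -0.26  2.18  0.    1.22 -1.59]
shift cm [ 0.04 -0.06  9.97] turn [ 0.01 -0.09 -0.36] cur [0.3879 0.0951 0.1997]
```

View pics/t3.png

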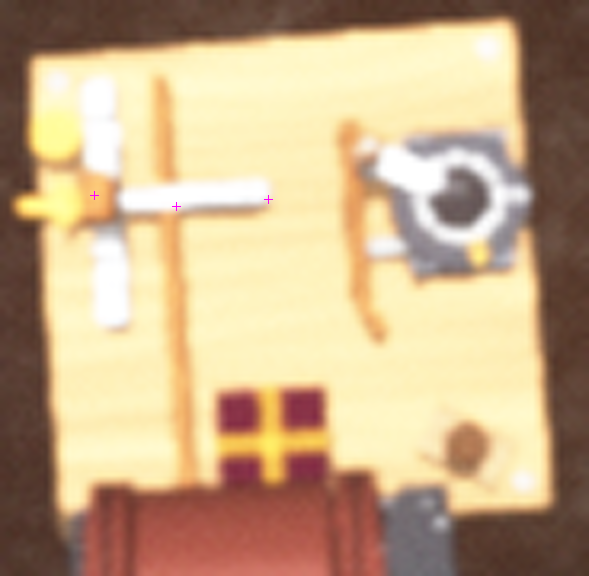

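View pics/s3.png

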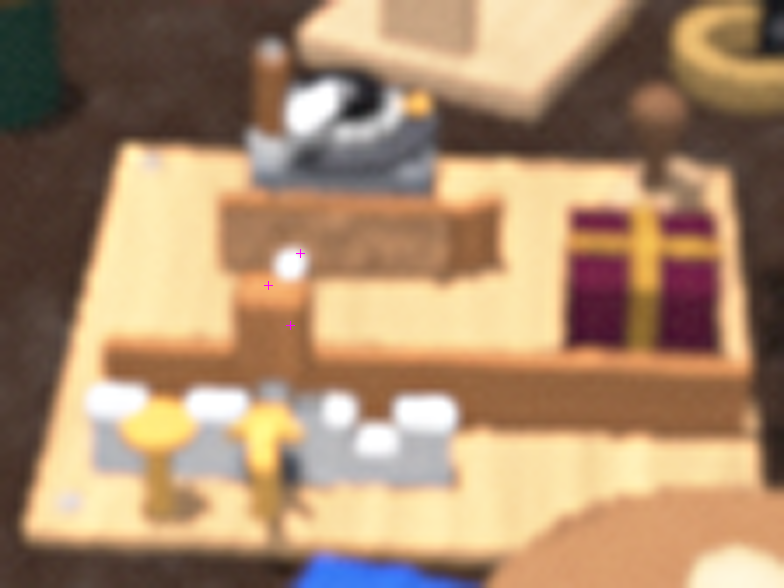

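The stop's grip has moved level with the arrow in both views, and the key is down. Next I lower behind the box and push.

```bash
python3 -m creep '[[[0.45,0,0,4,0,0,-0.3],[0.45,0,0,8,0,0,-0.3],[0.45,0,0,9.7,0,0,-0.3],[0.45,0,0,10,0,0,-0.3],[0.45,0,0,10,0,0,-0.3],[0.45,-0.5,0,10,0,0,-0.3],[0.45,-1.0,0,10,0,0,-0.3],[0.45,-1.5,0,10,0,0,-0.3],[0.45,-2,0,10,0,0,-0.3],[0.45,-2.3,0,10,0,0,-0.3]]]' && python3 -c "
from h import *
st()"
```

```text
t: 9.3
ee_pos: [0.4115, 0.096, 0.0997]
tcp_rot: [-0.0, -0.033, 0.999, -0.0]
contact_force: [-1.3, 0.1, 0.6]
width: 0.0392
t 9.3 jig [-130.8   -0.9] z 99.7 F [-1.3  0.1  0.6] Fjig [-1.3  0.2] w 39.2 q [ 0.04 -0.02  2.19 -0.    0.98 -1.59]
```

```bash
python3 -m creep '[[[0.45,-0.4,0,0,0,0,0],[0.45,-0.9,0,0,0,0,0],[0.45,-1.4,0,0,0,0,0],[0.45,-1.9,0,0,0,0,0],[0.45,-2.4,0,0,0,0,0],[0.45,-2.9,0,0,0,0,0],[0.45,-3.4,0,0,0,0,0],[0.45,-3.9,0,0,0,0,0],[0.45,-4.4,0,0,0,0,0],[0.45,-4.8,0,0,0,0,0]]]' && python3 - <<'E'
from ov import *
st()
a=env.camera("side");cv2.imwrite("pics/s4.png",cv2.resize(a[150:290,200:380],None,fx=4,fy=4))
E
```

```text
t: 10.3
ee_pos: [0.459, 0.0991, 0.0992]
tcp_rot: [-0.001, -0.033, 0.999, -0.0]
contact_force: [-0.6, -0.2, -0.3]
width: 0.0389
t 10.3 jig [-83.2  -0.9] z 99.2 F [-0.6 -0.2 -0.3] Fjig [-0.7 -0.2] w 38.9 q [ 0.04  0.09  2.07 -0.    0.98 -1.59]
```

View pics/s4.png

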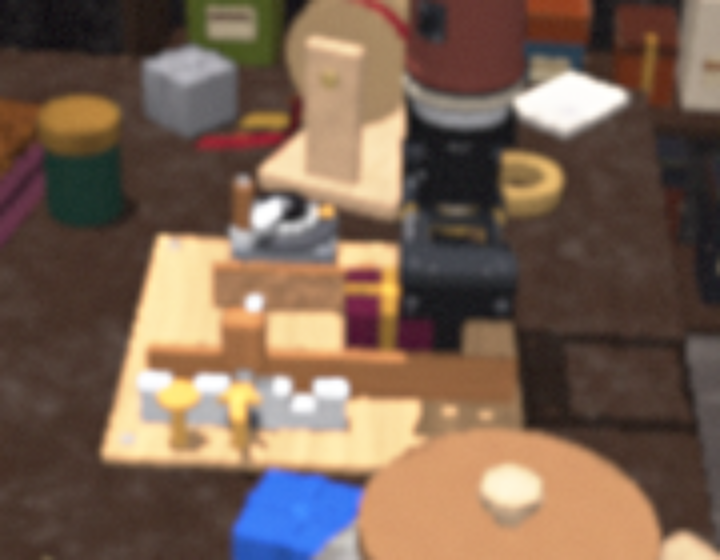

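The box has slid ahead of the fingers (front at crop x≈345) and still stands square.

```bash
python3 -m creep '[[[0.45,-0.4,0,0,0,0,0],[0.45,-0.9,0,0,0,0,0],[0.45,-1.4,0,0,0,0,0],[0.45,-1.9,0,0,0,0,0],[0.45,-2.4,0,0,0,0,0],[0.45,-2.9,0,0,0,0,0],[0.45,-3.4,0,0,0,0,0],[0.45,-3.9,0,0,0,0,0],[0.45,-4.4,0,0,0,0,0],[0.45,-4.8,0,0,0,0,0]]]' && python3 -c "
from h import *
st()"
```

```text
t: 11.35
ee_pos: [0.5069, 0.1023, 0.0992]
tcp_rot: [-0.001, -0.033, 0.999, -0.0]
contact_force: [-1.2, -0.1, 1.1]
width: 0.039
t 11.35 jig [-35.2  -0.9] z 99.2 F [-1.2 -0.1  1.1] Fjig [-1.2 -0. ] w 39.0 q [ 0.05  0.2   1.95 -0.    1.   -1.59]
```

```bash
python3 -m creep '[[[0.45,-0.1,0,0,0,0,0],[0.45,-0.2,0,0,0,0,0],[0.45,-0.3,0,0,0,0,0],[0.45,-0.4,0,0,0,0,0],[0.45,-0.5,0,0,0,0,0],[0.45,-0.6,0,0,0,0,0],[0.45,-0.7,0,0,0,0,0],[0.45,-0.8,0,0,0,0,0],[0.45,-0.9,0,0,0,0,0],[0.45,-1,0,0,0,0,0]]]' && python3 -c "
from h import *
st()"
```

```text
t: 12.35
ee_pos: [0.5165, 0.1029, 0.0991]
tcp_rot: [-0.001, -0.033, 0.999, -0.0]
contact_force: [-1.9, -0.2, 0.1]
width: 0.039
t 12.35 jig [-25.6  -0.9] z 99.1 F [-1.9 -0.2  0.1] Fjig [-2.  -0.1] w 39.0 q [ 0.05  0.22  1.92 -0.    1.   -1.59]
```

```bash
python3 -m creep '[[[0.45,-0.05,0,0,0,0,0],[0.45,-0.1,0,0,0,0,0],[0.45,-0.15,0,0,0,0,0],[0.45,-0.2,0,0,0,0,0],[0.45,-0.25,0,0,0,0,0],[0.45,-0.3,0,0,0,0,0],[0.45,-0.35,0,0,0,0,0],[0.45,-0.4,0,0,0,0,0],[0.45,-0.4,0,0,0,0,0],[0.45,-0.4,0,0,0,0,0]]]' && python3 - <<'E'
from ov import *
st()
a=env.camera("side");cv2.imwrite("pics/s5.png",cv2.resize(a[150:290,200:380],None,fx=4,fy=4))
E
```

```text
t: 13.35
ee_pos: [0.5205, 0.1032, 0.0991]
tcp_rot: [-0.001, -0.033, 0.999, -0.0]
contact_force: [-1.1, -0.3, 0.7]
width: 0.0392
t 13.35 jig [-21.6  -0.9] z 99.1 F [-1.1 -0.3  0.7] Fjig [-1.1 -0.2] w 39.2 q [ 0.05  0.23  1.91 -0.    1.   -1.59]
```

View pics/s5.png

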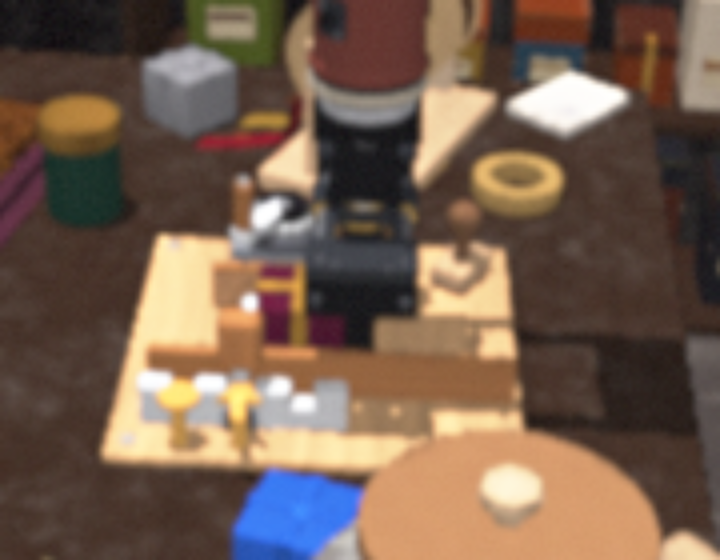

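```bash
python3 -m creep '[[[0.45,-0.03,0,0,0,0,0],[0.45,-0.06,0,0,0,0,0],[0.45,-0.09,0,0,0,0,0],[0.45,-0.12,0,0,0,0,0],[0.45,-0.15,0,0,0,0,0],[0.45,-0.18,0,0,0,0,0],[0.45,-0.2,0,0,0,0,0],[0.45,-0.2,0,0,0,0,0],[0.45,-0.2,0,0,0,0,0],[0.45,-0.2,0,0,0,0,0]]]' && python3 -c "
from h import *
st()"
```

```text
t: 14.4
ee_pos: [0.522, 0.1033, 0.0991]
tcp_rot: [-0.001, -0.033, 0.999, -0.0]
contact_force: [-5.0, -1.2, 3.3]
width: 0.0393
t 14.4 jig [-20.1  -0.9] z 99.1 F [-5.  -1.2  3.3] Fjig [-5.1 -0.9] w 39.3 q [ 0.05  0.23  1.91 -0.    1.   -1.59]
```

```bash
python3 -m creep '[[[0.45,-0.03,0,0,0,0,0],[0.45,-0.06,0,0,0,0,0],[0.45,-0.09,0,0,0,0,0],[0.45,-0.1,0,0,0,0,0],[0.45,-0.1,0,0,0,0,0],[0.45,-0.1,0,0,0,0,0],[0.45,-0.1,0,0,0,0,0],[0.45,-0.1,0,0,0,0,0],[0.45,-0.1,0,0,0,0,0],[0.45,-0.1,0,0,0,0,0]]]' && python3 -c "
from h import *
st()"
```

```text
t: 15.4
ee_pos: [0.5222, 0.1033, 0.099]
tcp_rot: [-0.002, -0.033, 0.999, -0.0]
contact_force: [-8.7, -1.8, 7.9]
width: 0.0392
t 15.4 jig [-19.9  -1. ] z 99.0 F [-8.7 -1.8  7.9] Fjig [-8.8 -1.2] w 39.2 q [ 0.05  0.23  1.91 -0.    1.01 -1.59]
```

Firm contact: the force rises with no further motion, so the box is against the stop. I back off and look.

```bash
python3 -m creep '[[[0.45,0.5,0,0,0,0,0],[0.45,2,0,0,0,0,0],[0.45,4,0,0,0,0,0],[0.45,5,0,-4,0,0,0],[0.45,7,0,-8,0,0,0],[0.45,10,0,-12,0,0,0],[0.3,12,0,-13,0,0,0],[0.2,12,0,-13,0,0,0],[0,12,0,-13,0,0,0],[0,12,0,-13,0,0,0]]]' && python3 - <<'E'
from ov import *
st()
ov("top",env.camera("top"),"pics/t6.png",[J(0,0,-2000)],(226,168,318,258),6.4)
ov("side",env.camera("side"),"pics/s6.png",[J(0,0,-2000)],(222,188,334,272),7)
E
```

```text
t: 16.4
ee_pos: [0.4042, 0.0955, 0.2284]
tcp_rot: [-0.001, -0.033, 0.999, -0.0]
contact_force: [0.7, 0.2, 0.6]
width: 0.015
t 16.4 jig [-138.1   -0.9] z 228.4 F [0.7 0.2 0.6] Fjig [0.7 0.2] w 15.0 q [ 0.04 -0.25  2.11 -0.    1.28 -1.6 ]
```

View pics/t6.png

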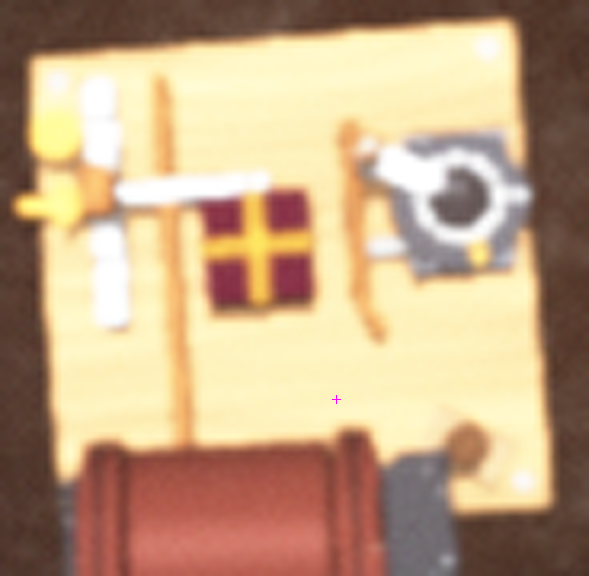

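View pics/s6.png

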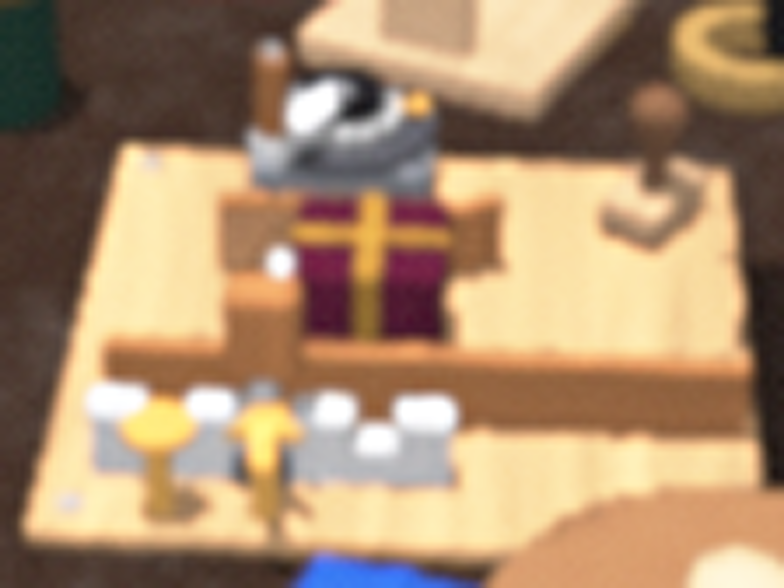

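```bash
python3 - <<'E'
from ov import *
c=[J(40,-115,85)]+[J(40+55*np.cos(np.radians(a)),-115+55*np.sin(np.radians(a)),z) for a in(50,60,70) for z in(71,111)]
a=cv2.imread("pics/top0.png");b=cv2.imread("pics/side0.png")
ov("top",a,"pics/p1.png",c,(275,178,315,216),14)
ov("side",b,"pics/p2.png",c,(250,188,290,218),14)
cv2.imwrite("pics/p.png",np.hstack([cv2.resize(cv2.imread("pics/p1.png"),(400,380)),cv2.resize(cv2.imread("pics/p2.png"),(400,380))]))
E
```

```text
(no output)
```

View pics/p.png

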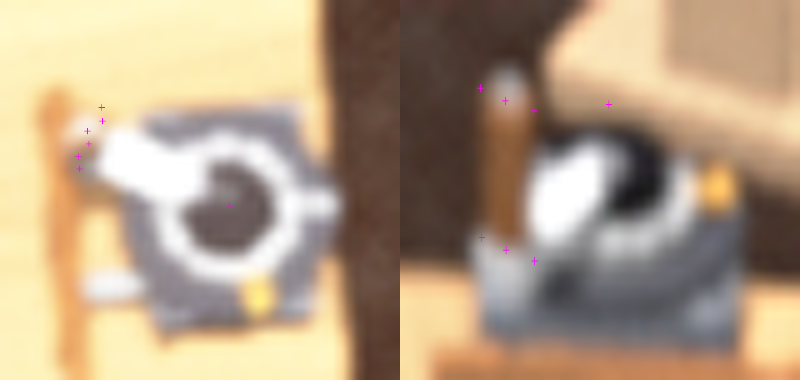

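```bash
python3 - <<'E'
from h import *
print("tin",inv(onz("top",[[320,148]],.091)[0]))
print("spool left edge (jig) at z=.1,.2",[inv(onz("top",[[327,225],[336,190]],z)[0]).round() for z in(.02,)],inv(onz("top",[[345,205]],.15)[0]).round())
print(tri((345,210),(313,138)))
p=J(67.5,-67.4,0);to([p[0],p[1],.228],3.85)
E
```

```text
tin [ 211.14268692 -209.40778371]
spool left edge (jig) at z=.1,.2 [array([ -61., -216.])] [  -2. -271.]
(array([ 0.5047027 , -0.15536518,  0.22374363]), np.float64(0.06156301997174176))
shift cm [-20.59  -6.63  -0.07] turn [-0.17 -0.18 89.93] cur [0.404  0.0955 0.2281]
```

```bash
python3 - <<'E'
from ov import *
c=[J(54+dx,-170+dy,200) for dx in(-95,0,95) for dy in(-37,37)]+[J(54,-170-60,250)]
ov("top","pics/top0.png","pics/sp1.png",c,(270,150,410,250),5.6)
ov("side","pics/side0.png","pics/sp2.png",c,(220,110,360,215),5.6)
E
```

```text
(no output)
```

View pics/sp1.png

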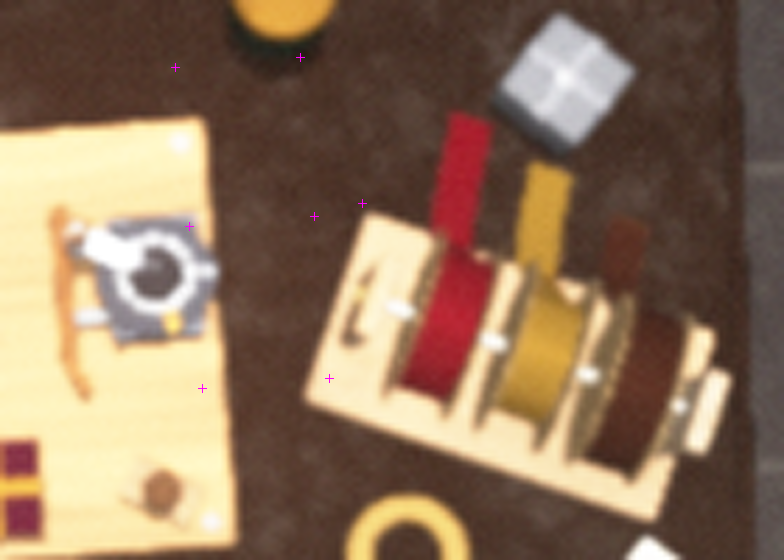

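View pics/sp2.png

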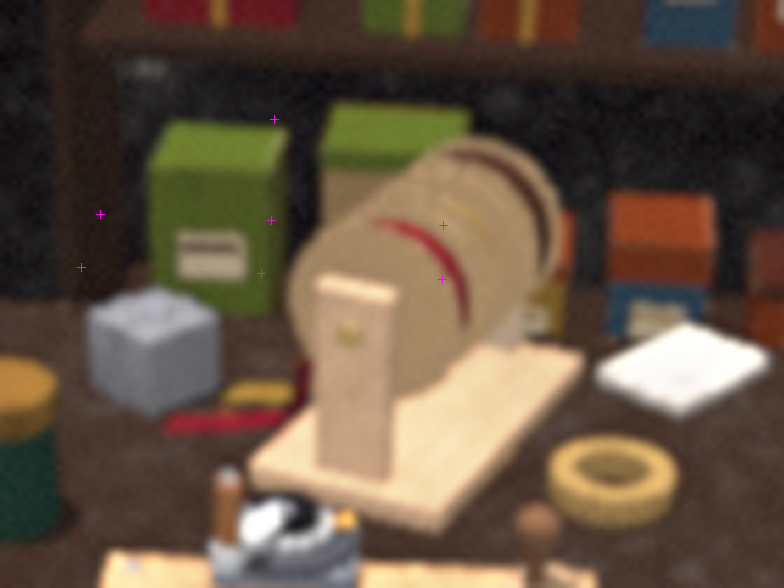

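```bash
python3 -m creep '[[[0.35,-2,-0.7,0,0,0,8],[0.35,-4,-1.4,0,0,0,16],[0.35,-6,-2,0,0,0,24],[0.35,-8,-2.7,0,0,0,32],[0.35,-10,-3.3,0,0,0,40],[0.35,-12,-4,0,0,0,48],[0.35,-14,-4.6,0,0,0,56],[0.35,-16,-5.2,0,0,0,64],[0.35,-18,-5.9,0,0,0,72],[0.35,-20.5,-6.6,0,0,0,80]]]' && python3 - <<'E'
from h import *
st()
p=J(67.5,-67.4,0);to([p[0],p[1],.19],-16)
E
```

```text
t: 17.5
ee_pos: [0.6134, 0.0429, 0.2269]
tcp_rot: [-0.002, 0.619, 0.785, -0.001]
contact_force: [0.4, -0.3, 0.3]
width: 0.0302
t 17.5 jig [ 67.1 -67.3] z 226.9 F [ 0.4 -0.3  0.3] Fjig [ 0.3 -0.3] w 30.2 q [-0.06  0.25  1.61 -0.    1.28 -0.29]
shift cm [-0.02  0.06  3.69] turn [-0.27  0.   29.46] cur [0.6134 0.0429 0.2269]
```

```bash
python3 -m creep '[[[0.35,0,0.05,1,-0.3,0,8],[0.35,0,0.05,2,-0.3,0,16],[0.35,0,0.05,3,-0.3,0,24],[0.35,0,0.05,3.6,-0.3,0,29.5],[0.35,0,0.05,3.6,-0.3,0,29.5],[0.35,0,0.05,3.6,-0.3,0,29.5],[0.35,0,0.05,3.6,-0.3,0,29.5],[0.35,0,0.05,3.6,-0.3,0,29.5],[0.35,0,0.05,3.6,-0.3,0,29.5],[0.35,0,0.05,3.6,-0.3,0,29.5]]]' && python3 - <<'E'
from ov import *
st()
p=J(67.5,-67.4,0);to([p[0],p[1],.147],-16)
a=env.camera("side");cv2.imwrite("pics/s7.png",cv2.resize(a[130:250,190:350],None,fx=4.8,fy=4.8))
E
```

```text
t: 18.5
ee_pos: [0.6134, 0.0433, 0.1933]
tcp_rot: [0.001, 0.797, 0.604, 0.002]
contact_force: [1.1, -0.4, -0.8]
width: 0.0304
t 18.5 jig [ 67. -67.] z 193.3 F [ 1.1 -0.4 -0.8] Fjig [ 1.1 -0.4] w 30.4 q [-0.06  0.28  1.65 -0.    1.21  0.22]
shift cm [-0.03  0.04  4.63] turn [ 0.23 -0.05  0.32] cur [0.6134 0.0433 0.1933]
```

View pics/s7.png

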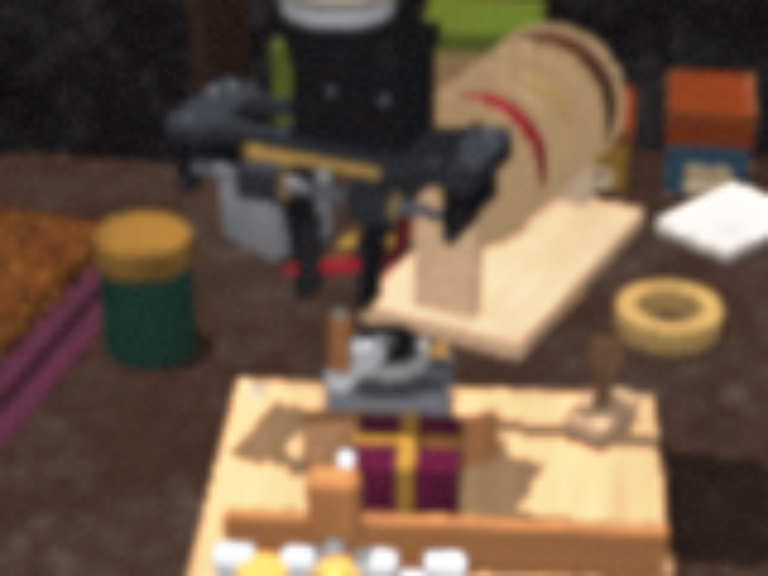

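The peg (340,312) lies between the fingertips (305 and 368). Next I descend and grip.

```bash
python3 -m creep '[[[0.35,0,0,1.2,0.2,0,0.3],[0.35,0,0,2.4,0.2,0,0.3],[0.35,0,0,3.6,0.2,0,0.3],[0.35,0,0,4.5,0.2,0,0.3],[0.35,0,0,4.6,0.2,0,0.3],[0.1,0,0,4.6,0.2,0,0.3],[0,0,0,4.6,0.2,0,0.3],[0,0,0,4.6,0.2,0,0.3],[0,0,0,4.6,0.2,0,0.3],[0,0,0,4.6,0.2,0,0.3]]]' && python3 - <<'E'
from ov import *
st()
E
```

```text
t: 19.55
ee_pos: [0.614, 0.0432, 0.1477]
tcp_rot: [0.0, 0.799, 0.602, 0.001]
contact_force: [2.3, -0.2, 0.3]
width: 0.0142
t 19.55 jig [ 67.7 -67.1] z 147.7 F [ 2.3 -0.2  0.3] Fjig [ 2.3 -0.3] w 14.2 q [-0.06  0.34  1.67  0.    1.13  0.22]
```

```bash
cat >> h.py <<'E'
def arc(angs,cx=40,cy=-115,r=55):
    o=env.get_obs();q=o['tcp_rot'];Rc=Ro.from_quat([q[1],q[2],q[3],q[0]])
    c=inv(o['ee_pos'])-[cx,cy];print("now ang",np.degrees(np.arctan2(c[1],c[0])).round(1),"r",np.hypot(*c).round(1))
    F=R.T@o['contact_force'][:2];u=c/np.hypot(*c);print("Frad %.1f Ftan(cw) %.1f"%(F@u,F@np.array([u[1],-u[0]])))
    for a in angs:
        t=np.radians(a);p=J(cx+r*np.cos(t),cy+r*np.sin(t),0);p[2]=o['ee_pos'][2]
        print(a,(Rc.inv().apply(p-o['ee_pos'])*100).round(2))
E
python3 -c "
from h import *
arc(range(57,26,-3))"
```

```text
now ang 60.0 r 55.4
Frad 0.9 Ftan(cw) 2.2
57 [-0.09  0.28  0.  ]
54 [-0.17  0.56  0.  ]
51 [-0.25  0.83  0.  ]
48 [-0.36  1.1   0.  ]
45 [-0.47  1.36  0.  ]
42 [-0.6   1.62  0.  ]
39 [-0.74  1.87  0.  ]
36 [-0.9   2.11  0.  ]
33 [-1.07  2.35  0.  ]
30 [-1.25  2.57  0.  ]
27 [-1.44  2.79  0.  ]
```

```bash
python3 -m creep '[[[0,-0.09,0.28,0,0,0,0],[0,-0.17,0.56,0,0,0,0],[0,-0.25,0.83,0,0,0,0],[0,-0.36,1.10,0,0,0,0],[0,-0.47,1.36,0,0,0,0],[0,-0.6,1.62,0,0,0,0],[0,-0.74,1.87,0,0,0,0],[0,-0.9,2.11,0,0,0,0],[0,-1.07,2.35,0,0,0,0],[0,-1.25,2.57,0,0,0,0]]]' && python3 -c "
from h import *
st();arc(range(26,-15,-4))"
```

```text
t: 20.55
ee_pos: [0.6357, 0.0242, 0.1476]
tcp_rot: [0.0, 0.799, 0.602, 0.001]
contact_force: [2.6, 3.7, 4.8]
width: 0.014
t 20.55 jig [ 88.  -87.5] z 147.6 F [2.6 3.7 4.8] Fjig [2.8 3.5] w 14.0 q [-0.09  0.38  1.61  0.    1.15  0.19]
now ang 29.8 r 55.3
Frad 4.2 Ftan(cw) -1.7
26 [-0.27  0.25  0.  ]
22 [-0.55  0.52  0.  ]
18 [-0.84  0.76  0.  ]
14 [-1.15  0.99  0.  ]
10 [-1.48  1.19 -0.  ]
6 [-1.82  1.37 -0.  ]
2 [-2.17  1.53 -0.  ]
-2 [-2.53  1.66 -0.  ]
-6 [-2.9   1.76 -0.  ]
-10 [-3.27  1.84 -0.  ]
-14 [-3.65  1.89 -0.  ]
```

```bash
python3 -m creep '[[[0,-0.27,0.25,0,0,0,0],[0,-0.55,0.52,0,0,0,0],[0,-0.84,0.77,0,0,0,0],[0,-1.15,1.0,0,0,0,0],[0,-1.48,1.21,0,0,0,0],[0,-1.82,1.4,0,0,0,0],[0,-2.17,1.56,0,0,0,0],[0,-2.53,1.7,0,0,0,0],[0,-2.9,1.8,0,0,0,0],[0,-3.27,1.88,0,0,0,0]]]' && python3 -c "
from h import *
st();arc(range(-14,-55,-4))"
```

```text
t: 21.55
ee_pos: [0.6446, -0.0132, 0.1476]
tcp_rot: [0.001, 0.799, 0.602, 0.001]
contact_force: [3.8, 1.0, 6.3]
width: 0.0139
t 21.55 jig [  94.4 -125.4] z 147.6 F [3.8 1.  6.3] Fjig [3.8 0.8] w 13.9 q [-0.14  0.4   1.59  0.    1.15  0.14]
now ang -10.9 r 55.3
Frad 3.6 Ftan(cw) -1.5
-14 [-0.3   0.01 -0.  ]
-18 [-0.69  0.03 -0.  ]
-22 [-1.07  0.03 -0.  ]
-26 [-1.45  0.   -0.  ]
-30 [-1.83 -0.05 -0.  ]
-34 [-2.21 -0.13 -0.  ]
-38 [-2.58 -0.24 -0.  ]
-42 [-2.94 -0.37 -0.  ]
-46 [-3.29 -0.53 -0.  ]
-50 [-3.63 -0.71 -0.  ]
-54 [-3.95 -0.91 -0.  ]
```

```bash
python3 -m creep '[[[0,-0.3,0.01,0,0,0,0],[0,-0.69,0.03,0,0,0,0],[0,-1.07,0.03,0,0,0,0],[0,-1.45,0,0,0,0,0],[0,-1.83,-0.05,0,0,0,0],[0,-2.21,-0.13,0,0,0,0],[0,-2.58,-0.24,0,0,0,0],[0,-2.94,-0.37,0,0,0,0],[0,-3.29,-0.53,0,0,0,0],[0,-3.63,-0.71,0,0,0,0]]]' && python3 - <<'E'
from ov import *
st();arc(range(-54,-95,-4))
a=env.camera("side");cv2.imwrite("pics/s8.png",cv2.resize(a[110:270,190:350],None,fx=3.7,fy=3.7))
E
```

```text
t: 22.55
ee_pos: [0.6274, -0.0465, 0.1476]
tcp_rot: [0.001, 0.799, 0.602, 0.0]
contact_force: [3.5, -0.4, 5.2]
width: 0.014
t 22.55 jig [  75.  -157.5] z 147.6 F [ 3.5 -0.4  5.2] Fjig [ 3.5 -0.7] w 14.0 q [-0.2   0.37  1.63 -0.    1.14  0.08]
now ang -50.5 r 55.1
Frad 2.7 Ftan(cw) -2.3
-54 [-0.28 -0.18 -0.  ]
-58 [-0.59 -0.41 -0.  ]
-62 [-0.88 -0.66 -0.  ]
-66 [-1.16 -0.93 -0.  ]
-70 [-1.41 -1.21 -0.  ]
-74 [-1.65 -1.51 -0.  ]
-78 [-1.86 -1.83 -0.  ]
-82 [-2.05 -2.17 -0.  ]
-86 [-2.22 -2.51 -0.  ]
-90 [-2.36 -2.87 -0.01]
-94 [-2.48 -3.23 -0.01]
```

View pics/s8.png

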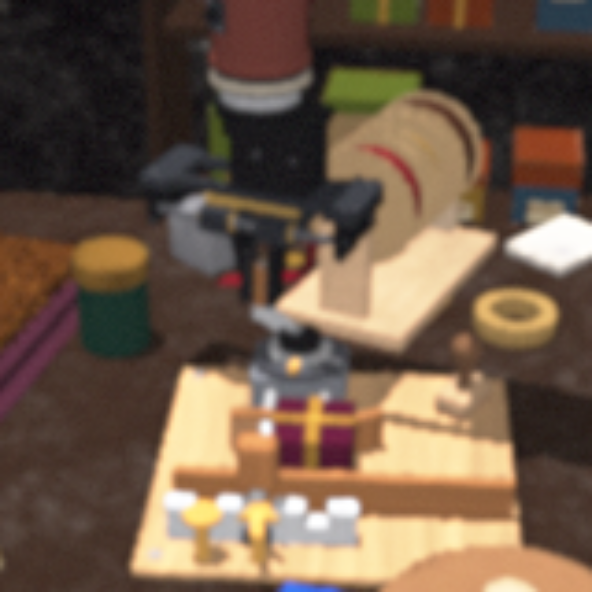

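The jaw is pushing the box toward the fence and the stop stays put. Next I go round more finely to where contact is expected, around -75°.

```bash
python3 -m creep '[[[0,-0.14,-0.09,0,0,0,0],[0,-0.28,-0.18,0,0,0,0],[0,-0.44,-0.29,0,0,0,0],[0,-0.59,-0.41,0,0,0,0],[0,-0.74,-0.53,0,0,0,0],[0,-0.88,-0.66,0,0,0,0],[0,-1.02,-0.79,0,0,0,0],[0,-1.16,-0.93,0,0,0,0],[0,-1.29,-1.07,0,0,0,0],[0,-1.41,-1.21,0,0,0,0]]]' && python3 - <<'E'
from ov import *
st();arc(range(-73,-104,-3))
a=env.camera("top");cv2.imwrite("pics/t9.png",cv2.resize(a[150:260,220:360],None,fx=5,fy=5))
E
```

```text
t: 23.6
ee_pos: [0.6117, -0.0568, 0.1475]
tcp_rot: [0.001, 0.799, 0.602, 0.0]
contact_force: [3.6, -1.4, 5.4]
width: 0.0141
t 23.6 jig [  58.6 -166.7] z 147.5 F [ 3.6 -1.4  5.4] Fjig [ 3.5 -1.6] w 14.1 q [-0.22  0.33  1.67 -0.    1.13  0.06]
now ang -70.2 r 55.0
Frad 2.7 Ftan(cw) -2.7
-73 [-0.17 -0.21 -0.  ]
-76 [-0.34 -0.45 -0.  ]
-79 [-0.49 -0.69 -0.  ]
-82 [-0.63 -0.94 -0.  ]
-85 [-0.76 -1.2  -0.  ]
-88 [-0.88 -1.46 -0.  ]
-91 [-0.98 -1.73 -0.  ]
-94 [-1.06 -2.01 -0.  ]
-97 [-1.13 -2.29 -0.  ]
-100 [-1.19 -2.57 -0.  ]
-103 [-1.23 -2.85 -0.  ]
```

View pics/t9.png

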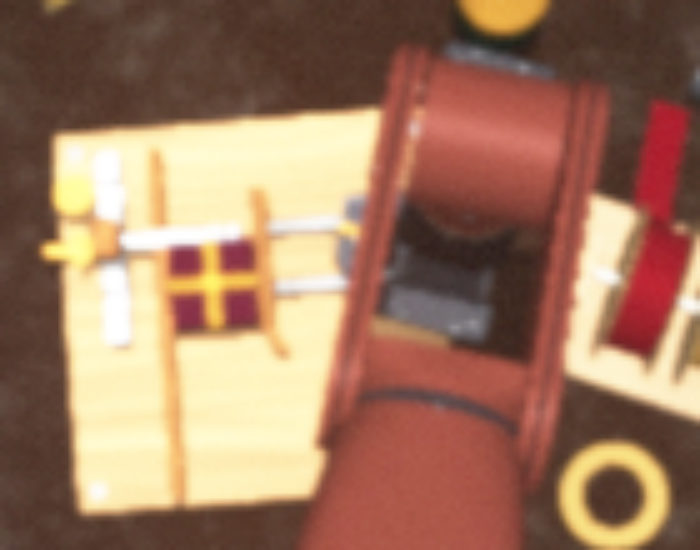

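The box is nearly at the fence (its left edge at 168, the fence at 163) and snug against the stop. I go on about 20°.

```bash
python3 -m creep '[[[0,-0.09,-0.11,0,0,0,0],[0,-0.17,-0.21,0,0,0,0],[0,-0.26,-0.33,0,0,0,0],[0,-0.34,-0.45,0,0,0,0],[0,-0.42,-0.57,0,0,0,0],[0,-0.49,-0.69,0,0,0,0],[0,-0.56,-0.81,0,0,0,0],[0,-0.63,-0.94,0,0,0,0],[0,-0.7,-1.07,0,0,0,0],[0,-0.76,-1.2,0,0,0,0]]]' && python3 - <<'E'
from ov import *
st();arc(range(-88,-119,-3))
E
```

```text
t: 24.65
ee_pos: [0.5999, -0.0602, 0.1477]
tcp_rot: [0.002, 0.799, 0.602, 0.002]
contact_force: [12.7, 1.8, 0.2]
width: 0.0141
t 24.65 jig [  46.6 -169.3] z 147.7 F [12.7  1.8  0.2] Fjig [12.8  0.9] w 14.1 q [-0.23  0.31  1.71  0.    1.12  0.05]
now ang -83.1 r 54.7
Frad 0.7 Ftan(cw) -12.8
-88 [-0.22 -0.42 -0.  ]
-91 [-0.32 -0.69 -0.  ]
-94 [-0.41 -0.96 -0.01]
-97 [-0.48 -1.24 -0.01]
-100 [-0.54 -1.53 -0.01]
-103 [-0.58 -1.81 -0.01]
-106 [-0.6  -2.1  -0.01]
-109 [-0.62 -2.38 -0.02]
-112 [-0.61 -2.67 -0.02]
-115 [-0.59 -2.96 -0.02]
-118 [-0.56 -3.25 -0.02]
```

```bash
python3 -m creep '[[[0,-0.1,-0.13,0,0,0,0],[0,-0.16,-0.28,0,0,0,0],[0,-0.22,-0.42,0,0,0,0],[0,-0.27,-0.55,0,0,0,0],[0,-0.32,-0.69,0,0,0,0],[0,-0.37,-0.82,0,0,0,0],[0,-0.41,-0.96,0,0,0,0],[0,-0.45,-1.1,0,0,0,0],[0,-0.48,-1.24,0,0,0,0],[0,-0.48,-1.24,0,0,0,0]]]' && python3 - <<'E'
from ov import *
st();arc(range(-95,-119,-3))
a=env.camera("top");cv2.imwrite("pics/t10.png",cv2.resize(a[150:260,220:360],None,fx=5,fy=5))
E
```

```text
t: 25.65
ee_pos: [0.5849, -0.0613, 0.1474]
tcp_rot: [0.0, 0.799, 0.602, 0.001]
contact_force: [4.3, 1.3, 5.4]
width: 0.0144
t 25.65 jig [  31.6 -169.4] z 147.4 F [4.3 1.3 5.4] Fjig [4.4 1. ] w 14.4 q [-0.24  0.28  1.75  0.    1.12  0.04]
now ang -98.8 r 55.0
Frad -1.7 Ftan(cw) -4.2
-95 [0.09 0.36 0.  ]
-98 [0.02 0.08 0.  ]
-101 [-0.03 -0.21 -0.  ]
-104 [-0.07 -0.49 -0.  ]
-107 [-0.09 -0.78 -0.  ]
-110 [-0.1  -1.07 -0.  ]
-113 [-0.09 -1.36 -0.  ]
-116 [-0.07 -1.64 -0.  ]
```

View pics/t10.png

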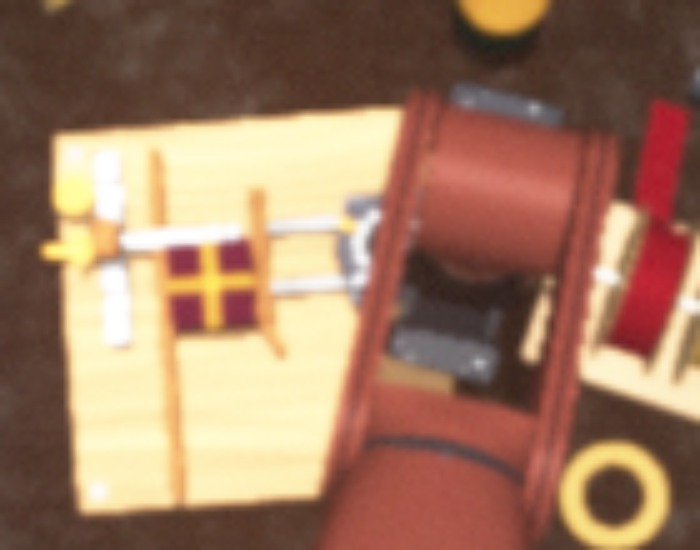

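The tangential force rose to 12.8 N and then dropped to 4.2 N as the crank turned on, with the jaw standing still: that is a click. I add about 5° for margin.

```bash
python3 -m creep '[[[0,-0.02,-0.1,0,0,0,0],[0,-0.03,-0.2,0,0,0,0],[0,-0.05,-0.3,0,0,0,0],[0,-0.06,-0.4,0,0,0,0],[0,-0.07,-0.5,0,0,0,0],[0,-0.07,-0.55,0,0,0,0],[0,-0.07,-0.55,0,0,0,0],[0,-0.07,-0.55,0,0,0,0],[0,-0.07,-0.55,0,0,0,0],[0,-0.07,-0.55,0,0,0,0]]]' && python3 - <<'E'
from ov import *
st();arc([])
E
```

```text
t: 26.7
ee_pos: [0.5795, -0.0605, 0.1474]
tcp_rot: [0.001, 0.799, 0.602, 0.001]
contact_force: [3.4, 0.9, 5.4]
width: 0.014
t 26.7 jig [  26.3 -168.3] z 147.4 F [3.4 0.9 5.4] Fjig [3.4 0.7] w 14.0 q [-0.24  0.27  1.76  0.    1.11  0.04]
now ang -104.4 r 55.0
Frad -1.5 Ftan(cw) -3.2
```

```bash
python3 -m creep '[[[0.2,0,0,0,0,0,0],[0.35,0,0,0,0,0,0],[0.35,0,0,0,0,0,0],[0.35,0,0,-1,0,0,0],[0.35,0,0,-3,0,0,0],[0.35,0,0,-6,0,0,0],[0.35,0,0,-10,0,0,0],[0.35,4,0,-14,0,0,0],[0.35,8,-3,-16,0,0,0],[0.35,12,-6,-16,0,0,0]]]' && python3 -c "
from h import *
st()"
```

```text
t: 27.7
ee_pos: [0.5584, 0.0645, 0.3107]
tcp_rot: [0.002, 0.799, 0.601, 0.002]
contact_force: [1.0, 0.7, 0.8]
width: 0.0307
t 27.7 jig [ 13.6 -42.2] z 310.7 F [1.  0.7 0.8] Fjig [1.1 0.6] w 30.7 q [-0.03  0.05  1.68  0.    1.41  0.26]
```

```bash
python3 -m creep '[[[0.35,2,-4,0,0,0,0],[0.35,4,-8,0,0,0,0],[0.35,6,-12,0,0,0,0],[0.35,7,-15,0,0,0,0],[0.35,8,-18,0,0,0,0],[0.35,8,-18,0,0,0,0],[0.35,8,-18,0,0,0,0],[0.35,8,-18,0,0,0,0],[0.35,8,-18,0,0,0,0],[0.35,8,-18,0,0,0,0]]]' && python3 - <<'E'
from ov import *
st()
c=[J(0,0,-2000)]
ov("top",env.camera("top"),"pics/t11.png",c,(226,168,318,258),6.4)
ov("side",env.camera("side"),"pics/s11.png",c,(222,188,334,272),7)
E
```

```text
t: 28.7
ee_pos: [0.4069, 0.1899, 0.3063]
tcp_rot: [-0.0, 0.799, 0.601, -0.0]
contact_force: [0.1, 0.2, -0.2]
width: 0.0302
t 28.7 jig [-129.1   93.2] z 306.3 F [ 0.1  0.2 -0.2] Fjig [0.1 0.2] w 30.2 q [ 0.26 -0.22  1.94  0.    1.42  0.54]
```

View pics/t11.png

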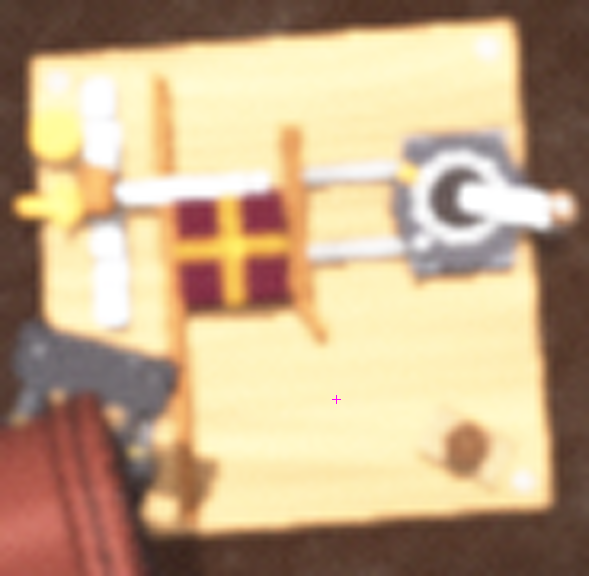

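View pics/s11.png

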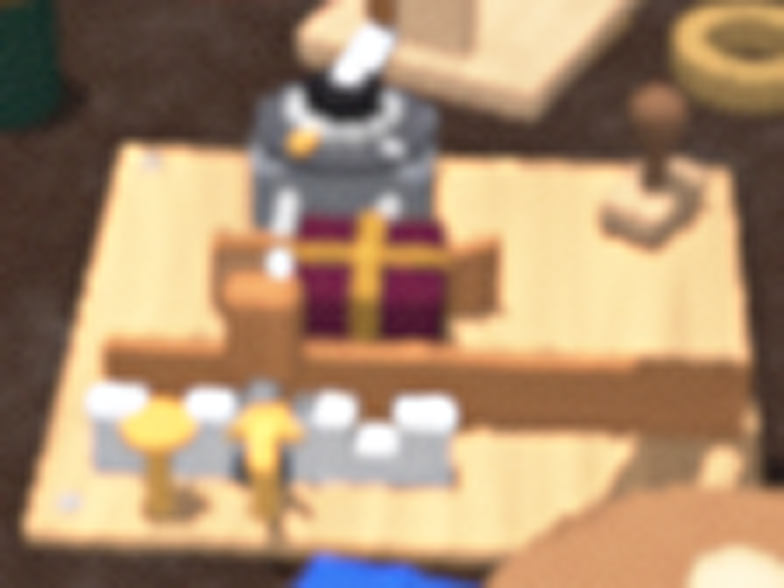

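The jaw has travelled 58 px, about 33 mm. The orange dial dot (top view, 480,250 to 408,172) turned about 136°, while the crank turned about 164°. That makes the slip about 0.5 rad, which is one click. The box sits square between fence and jaw, against the stop.

```bash
python3 -c "
from rig import env
print(env.finish_job())"
```

```text
the job is handed in; nothing more can be done
None
```

I handed the job in at about t = 29 s. The gift box is clamped square between the fence and the jaw, and the clutch clicked once by my reckoning.

- **Stop:** I moved the end stop from the near notch to the middle one, which the arrow points at. It came down to the same height as when it was seated at the start (129 mm at the tool), with no upward force, so it is fully in.
- **Box:** I pushed the box along the plate with two spread fingertips until it was hard against the stop. The push force rose to about 9 N with no further motion.
- **Clamp:** I turned the crank about 164° clockwise. The peg force rose to about 13 N, more than the stated 7 N, then fell back as the crank went on turning.
- **Slip:** The dial dot on the housing turned only about 136° and the jaw travelled about 33 mm. That puts the clutch slip near 0.5 rad, which is one click. I inferred the click from these measurements; nothing reports it directly.
- **Last pictures:** After letting go, both views show the box against the stop and between fence and jaw. The stamp and the markers look undisturbed, and the other bystanders were not in those last close-ups. The arm was clear of everything.

No check failed. The jig's position from the two camera views agreed to about 2 mm.

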